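# Fasten the block chest with the snap hook

## Task

Fasten the steel chest: swing the hasp on its lid right down over the staple, take the snap hook out of the open vise, press its sprung gate onto the staple's bar and slide the bar up into the nose end so that the gate snaps shut behind it. Then hold a downward tug of about 10 N on the hook for half a second to prove that it holds, let go and leave it hanging there shut. Never load the staple with more than 25 N through the hook, and leave the other things where they are.

Things in the scene. Friction and masses are not known exactly. Their poses are not given: they have to be found in the camera images.
- chest: green steel chest, 220 mm deep (its x), 300 wide (its y), 175 high, fixed, lid shut. Origin: centre of its underside; x points from the front face (110 mm before the origin) to the back, z up. The front, with hasp and staple, looks to the right of the bench (world -y), turned up to 0.35 rad either way.
- staple_spot (a point): where the middle of the staple's outer bar should be, 34 mm out from the chest's front, 125 mm above the bench; axes as the chest's. The staple is a level U of 7 mm round wire, rigid, but bent by use: its bar, along the chest's y, lies up to 4 mm nearer or farther and 4 mm higher or lower than this point. 28 mm is free between its legs, 19 mm or more between bar and shut hasp.
- hasp (a joint): hasp: flat steel strap, 62 mm wide, 4 thick, 76 long, hinged on the lid's front edge; a slot 50 mm from the hinge goes over the staple. 0 = hanging straight down on the front (home, stop), pi/2 = straight out from the front, pi = upright, more = leaning back over the lid. Stiff: it stays where left; 1 to 2 N push it.
- hasp_hinge (a point): middle of the hasp's hinge axis, which runs along the chest's y, 5 mm before the front face and 175 mm above the bench; axes as the chest's. Swing the strap down by pushing on its outer face (the one that looks up when it stands straight out); at the last, push it 15 to 34 mm from the hinge, above the staple.
- vise: blue bench vise, 250 mm long, fixed to the bench. Origin: on the bench under the middle of the jaw gap; x runs away from its T-handle to the rear jaw. Jaws 100 mm wide (its y) and 14 mm apart, top at 140 mm; the slide under the gap, on which the snap hook stands, is at 85 mm.
- hook: flat-sided steel snap hook (closed loop), 100 mm long, 52 wide, 10 thick, 0.11 to 0.21 kg, standing loosely upright in the vise, upper 45 mm above the jaws, gate towards the chest. Origin: middle of its lower end. z up to the nose end; x from the spine (outside at -25.5 mm) to the gate (outside at 25.5); y across the thickness.
- hook_grip (a point): good place to hold the hook: upper corner of its spine (hook x -15, z 88 mm), squeezed across the 10 mm thickness; spine bar x -25.5 to -15.5, top bar z 89.5 to 99.5. Fingers up to 24 mm wide held upright there stay clear of the staple.
- nose_tip (a point): tip of the hook's nose, on the gate side (hook x 21.5, z 70 mm); the nose runs from here up to the top bar, x 16.5 to 26.5. The staple's bar must press on the gate below this tip (its middle at z 50 to 64), get in to hook x = 13 or less, then slide up behind the nose; seated under the top bar its middle is at z 86.
- gate (a joint): the hook's sprung gate, hinged at its lower end (hook x 21.5, z 21 mm), 48 long, 8 thick, free end under the nose tip. 0 = shut; it swings only inwards, to a hard stop at 0.5. A bar pressing at z 58 starts it with about 3 N, is clear of the nose 16 mm after first touch and reaches the stop (7 N) after 19 mm: aim for 17.5.
- testblock: loose steel disc, 60 mm across, 12 high; leave it alone. Origin: centre of its underside, as for all the things below.
- specimen1: loose black mounted specimen, 30 mm across, 20 high; leave it alone
- specimen2: loose black mounted specimen, 40 mm across, 22 high; leave it alone
- padlock: loose brass padlock lying flat, 45 x 40 x 18 mm with its shackle along its x; leave it alone
- washbottle: loose white bottle, 64 mm across, 150 high; leave it alone
- wrench: loose wrench lying on the bench; leave it alone
- ringgauge: loose dark steel ring, 56 mm across, 14 high, lying on the chest's lid; leave it alone
Mind the look-alikes: they are no part of the job. What is shaped like the hook but pink or purple is not meant.

How it is judged (in metres and radians):
On the way, in this order (a step that is already met when the one before it is completed fails the run):
1. the hasp hangs home over the staple (value of joint hasp below 0.1 rad), for 0.2 s.
2. the hook is tugged down: the staple's bar is inside its nose end, the gate is shut, and the hook bears on the staple with more than 5 N (value of joint gate below 0.1 rad and x of staple_spot in the frame of hook between -0.017 and 0.018 m and z of staple_spot in the frame of hook between 0.069 and 0.093 m and contact force between hook and chest above 5 N), for 0.2 s.
At the end, for the whole second after the job is handed in: The hasp is home (below 0.1 rad), the hook hangs at rest (below 0.05 m/s) on the staple with the bar inside its nose end (the bar's nominal middle within 20 mm of the hook's middle plane, within 22 mm of its long axis and 55 to 97 mm above its lower end) and its gate is shut (below 0.1 rad) (value of joint each of hasp, gate below 0.1 rad and x of staple_spot in the frame of hook between -0.022 and 0.022 m and z of staple_spot in the frame of hook between 0.055 and 0.097 m and y of staple_spot in the frame of hook between -0.02 and 0.02 m and linear speed of hook below 0.05 m/s); the robot touches nothing.
It fails at once if the hook presses on the chest, staple or hasp with more than 25 N (contact force between hook and chest above 25 N).
It fails at once if another thing is moved more than 30 mm (distance of any of testblock, specimen1, specimen2, padlock, washbottle, wrench, ringgauge from where it was at the start of the episode above 0.03 m).
It also fails if it takes over 67 s, if anything falls off the work surface, if the arm or the gripper's body presses on something with over 40 N, if the wrist force passes 120 N, or if a joint passes its speed limit or range.

## Robot

A 6-joint arm with a two-finger parallel gripper is mounted at the origin on the work surface. World frame = base frame: x ahead of the robot, y to its left, z up, the work surface at z = 0. Lengths are in mm, angles in degrees, forces in N, time in s.
With the tool pointing down it reaches from about 325 to 775 mm from the base axis. Payload 5.5 kg.
Tool frame: the origin (TCP) lies at the centre of the arm's flange, where the gripper is bolted on; the fingertips stand 173 mm ahead of it and the grasp point (between the pads) lies 155 mm ahead of it (r.tip_reach is the distance from the TCP to the fingertips, in mm); z points along the fingers, y is the line along which they close (so a half turn about z gives the same grasp; the last joint's range is limited). The gripper opens to 85 mm and grips with 20 to 120 N. Pads are 22 mm wide; open, the fingers measure 114 mm over their backs; the gripper's body (76 mm by 85 mm) begins 54 mm behind the grasp point. The pads swing forward as they close: fully open they stand 13 mm farther back than shut.
Start: joints at [-72.577, 5.22, 70.514, -0, 104.267, -3.249], TCP at [211.814, -561.385, 404.675] pointing down, gripper open.
Joint ranges: [-164.24, 164.24], [-49.07, 125.15], [9.68, 141.18], [-86.29, 266.29], [3.28, 154.24], [-151.56, 151.56]. Speed limits (degrees/s): [147.25, 147.25, 172.46, 180, 180, 180].

## Interface

Orientations are given as [roll, pitch, yaw] about the fixed x, y, z axes, in that order (R = Rz(yaw) Ry(pitch) Rx(roll)).
In Python, from plant import r gives the robot as it stands. The module is installed in compiled form; this text tells all that it offers.
- The arm moves only by the tool carry_out, never from a script. Its argument "steps" is a list of rows, each an object of numbers: "dx", "dy", "dz": the shift along the tool's x, y, z in mm; "wx", "wy", "wz": the turn, a rotation vector about the tool's x, y, z in degrees; "grip": the finger opening in mm, from 0 to 85.4. In form: [{"dx": .., "dy": .., "dz": .., "wx": .., "wy": .., "wz": .., "grip": ..}, ...]. A call has exactly 10 rows; each row is the pose to reach, as a shift and turn from the pose commanded when the call began, along the tool's axes at that moment; what a row does not reach only later rows make up. A row lasts 1/8 s, in which the tool goes at most 62.5 mm and 10.7 degrees, less where a joint would pass 70% of its speed; a pose out of reach is approached as far as the arm can. A call with a gripper value outside its range is refused whole. The fingers move at their own pace and stop on an object; "grip_force" is the grip in N (left out, the last holds). Time passes only in rows, so rows that repeat a pose let the fingers close, or fill a call up. It gives the time, the measured TCP pose, the force, the opening and the grip force at its end, in the units of the state.
- r.read_state(): the state, without advancing time (a new reading comes with each control period).
- r.read_camera(name): name is "scene" or "top" or "wrist"; returns a dict with "image" (384x512x3 uint8, red, green, blue), "mtx" (3x3 intrinsics, pixels), "rvec" (rotation vector, rad) and "tvec" (3), from world to camera coordinates, as OpenCV has them. Camera axes: x right, y down, z forward; pixel columns grow to the right and rows downward; lengths in mm; the calibration is good to about 2 mm. A picture is of the moment at which its call begins. There is no depth.
- r.finish_job(): hands the job in; it is judged then, once.
The state is a dict: "t": time; "joint_positions": joint angles; "joint_vel": joint speeds; "tau": joint torques, N m; "ee_pos": TCP position; "eef_rot": TCP orientation; "wrist_force": force on the tool from outside, world axes, zero at the start; "wrist_torque": the same for the moment, N m; "gripper_width": finger opening in mm; "grip_force": force on a finger pad.
Only numpy, scipy, OpenCV 4.12 (cv2) and the standard library are available. Lean on these libraries where they do the work, as an engineer would, in place of code of your own. Each camera call takes 0.05 s, during which the arm holds its last target. There are 200 camera calls.

## Working session

There is one attempt and no reset: what is moved stays moved. The work goes in short steps, Python scripts to look and compute and a tool call to move; the robot and the scene stay as the last step left them, time stands still between calls to the robot, and variables do not carry over. Pictures are saved under pics/ and viewed, at most 10 in all, crops included, and the job is handed in when it is done.

Besides the shell and the picture viewer there is one more tool, called after ">>>" by a JSON object that holds its "name" and its "arguments", one argument or row to a line. carry_out: Moves the arm, as the interface text tells. Its arguments: {"type":"object","properties":{"steps":{"type":"array"},"grip_force":{"type":"number"}},"required":["steps"]}

```bash
mkdir -p pics; cat > h.py <<'E'
import numpy as np, cv2
from plant import r
def save(n,f):
    c=r.read_camera(n); cv2.imwrite('pics/'+f,c['image'][:,:,::-1]); np.savez('pics/'+f[:-4]+'.npz',**c); return c
def ray(c,u,v):
    R,_=cv2.Rodrigues(np.array(c['rvec'],float)); t=np.array(c['tvec'],float).reshape(3)
    p=cv2.undistortPoints(np.array([[[u,v]]],float),np.array(c['mtx'],float),None)[0,0]
    o=-R.T@t; d=R.T@np.array([p[0],p[1],1.]); return o,d/np.linalg.norm(d)
def onz(c,u,v,z):
    o,d=ray(c,u,v); return o+d*(z-o[2])/d[2]
def proj(c,P):
    return cv2.projectPoints(np.array(P,float).reshape(-1,3),np.array(c['rvec'],float),np.array(c['tvec'],float),np.array(c['mtx'],float),None)[0].reshape(-1,2)
E
python3 - <<'E'
from h import *
a=save('scene','s0.png');b=save('top','t0.png')
im=np.vstack([a['image'],b['image']])[:,:,::-1]
for c in(a,b): print(ray(c,256,192),c['mtx'][0])
s=r.read_state();print(s)
E
```

```text
(array([1296.80601891, -300.16597417,  906.17805609]), array([-0.63807432,  0.23910957, -0.73190694])) [414.20596836   0.         249.60043742]
(array([ 464.43255744,  -38.26707805, 1159.3905926 ]), array([ 0.1273405 , -0.0055753 , -0.99184339])) [399.32851939   0.         257.75484611]
{'t': 0.1, 'joint_positions': array([-7.25766720e+01,  5.25952476e+00,  7.05779962e+01,  2.30410711e-04,
        1.04265472e+02, -3.24591119e+00]), 'joint_vel': array([ 0.11149576, -0.01594576, -0.18401798, -0.01863291,  0.00416175,
        0.02598626]), 'tau': array([ 3.32844545e-03, -4.60220003e+01, -4.19217396e+01,  4.20457729e-05,
        1.06945192e-02, -1.02226332e-05]), 'ee_pos': array([ 211.82515701, -561.42019291,  403.62629241]), 'eef_rot': array([-1.79897185e+02, -6.05465599e-03,  2.06692903e+01]), 'wrist_force': array([ 0.69762444, -0.26141414, -0.08520054]), 'wrist_torque': array([-0.01332973, -0.04516466, -0.02003   ]), 'grip_force': 0.0, 'gripper_width': 85.33668867370139}
```

View pics/s0.png

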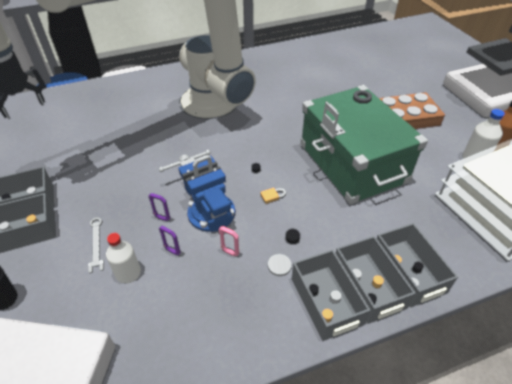

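View pics/t0.png

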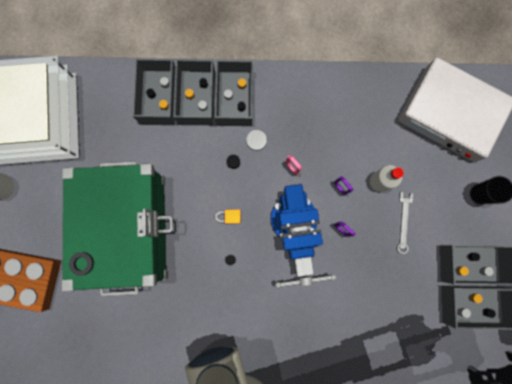

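The overview shows the chest with its hasp at about (330,120) in the scene view and (155,224) in the top view. The blue vise is at (210,195) and (298,230). Three loose look-alikes stand clear of it: purple at (159,207) and (170,240), pink at (230,241). I'll enlarge the vise and hasp.

```bash
python3 - <<'E'
import cv2,numpy as np
a=cv2.imread('pics/s0.png');b=cv2.imread('pics/t0.png')
f=lambda i,x,y,w,h:cv2.resize(i[y:y+h,x:x+w],(400,300),interpolation=cv2.INTER_CUBIC)
im=np.vstack([np.hstack([f(a,160,145,100,75),f(b,255,185,80,60)]),np.hstack([f(a,290,80,100,75),f(b,110,190,80,60)])])
cv2.imwrite('pics/z0.png',im)
E
```

```text
(no output)
```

View pics/z0.png

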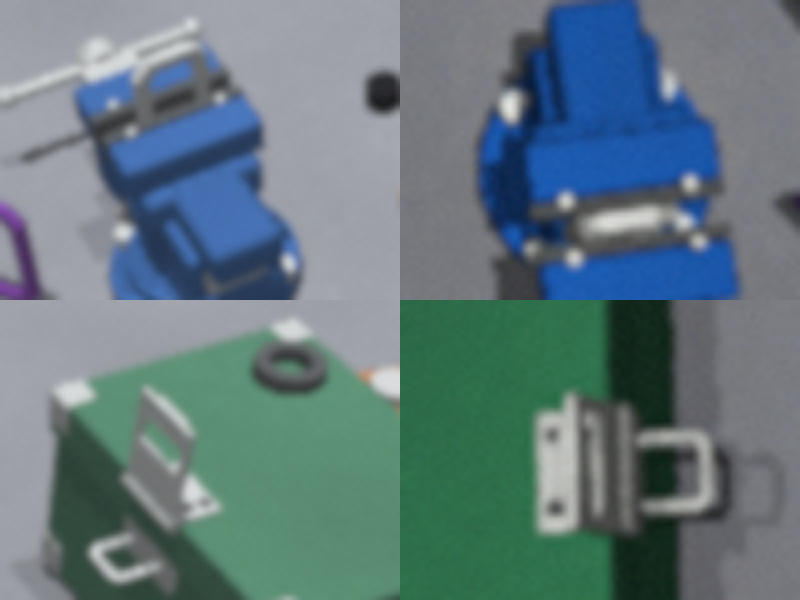

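Crops: the grey hook stands between the vise jaws, its top bar at top (291–313, 229). It is the only steel-coloured one; pink and purple ones lie outside the vise. The hasp is about upright, and the staple bar runs top (171.6,217)–(171.6,231.6) and scene (313.7,142)–(320.5,149.5).

```bash
cat >> h.py <<'E'
def tri(c1,p1,c2,p2):
    o1,d1=ray(c1,*p1);o2,d2=ray(c2,*p2)
    s=np.linalg.lstsq(np.stack([d1,-d2],1),o2-o1,rcond=None)[0]
    a=o1+d1*s[0];b=o2+d2*s[1];return (a+b)/2,np.linalg.norm(a-b)
E
python3 - <<'E'
from h import *
np.set_printoptions(precision=1,suppress=True)
a=dict(np.load('pics/s0.npz'));b=dict(np.load('pics/t0.npz'))
hsv=cv2.cvtColor(b['image'],cv2.COLOR_RGB2HSV)
m=(hsv[...,0]>60)&(hsv[...,0]<90)&(hsv[...,1]>100)&(hsv[...,2]>85)
m[:, :55]=0;m[:,180:]=0
pts=[]
for v in range(185,270,3):
    if 205<v<245: continue
    pts.append(onz(b,np.where(m[v])[0].max()+.5,v,175))
pts=np.array(pts);l=cv2.fitLine(pts[:,:2].astype(np.float32),cv2.DIST_HUBER,0,.01,.01).ravel()
print('front edge',l,np.degrees(np.arctan2(l[1],l[0])),pts[[0,-1]])
pts=[]
for v in range(190,265,3):
    pts.append(onz(b,np.where(m[v])[0].min()-.5,v,175))
pts=np.array(pts);l=cv2.fitLine(pts[:,:2].astype(np.float32),cv2.DIST_HUBER,0,.01,.01).ravel()
print('back edge',l,np.degrees(np.arctan2(l[1],l[0])))
# brightness of lid
print(hsv[225,85],hsv[260,158])
for p in [(317.1,145.7)]: print('bar mid',tri(a,p,b,(171.6,224.3)))
for p in[(171.6,217),(171.6,231.6)]: print('bar',onz(b,*p,125))
# hook top bar ends
for p in [(291,229.6),(302,228.8),(313,228)]: print('hooktop',onz(b,*p,185))
# scene: hook top corners crop1 (140,65)->(200,50)
for p,q in [((160+140/4,145+70/4),(292,229.6)),((160+200/4,145+45/4),(313,228))]: print(tri(a,p,b,q))
# hasp upper edge ends scene crop3 (147,390),(193,435); top crop (571,395),(571,530)? 
for p in [(147,390),(193,435)]: print('hasp tip at z248',onz(a,290+p[0]/4,80+(p[1]-300)/4,248))
E
```

```text
front edge [  1.    0.1 495.5 211.7] 3.6197805 [[604.5 218.4 175. ]
 [399.2 204.2 175. ]]
back edge [  1.    0.1 485.2 426.5] 3.0444987
[ 73 148 112] [ 76 145  37]
bar mid (array([511.6, 176.3, 128.3]), np.float64(9.285064480971261))
bar [528.9 173.2 125. ]
bar [491.3 171.8 125. ]
hooktop [ 498.5 -130.2  185. ]
hooktop [ 500.8 -157.   185. ]
hooktop [ 503.1 -183.9  185. ]
(array([ 495.2, -152.3,  160.7]), np.float64(35.5325542979154))
(array([ 510.5, -157.4,  199. ]), np.float64(50.898637562078314))
hasp tip at z248 [482.  211.7 248. ]
hasp tip at z248 [538.1 216.1 248. ]
```

```bash
cat >> h.py <<'E'
from scipy.spatial.transform import Rotation as Ro
def goal(x,y,z,yaw):
    s=r.read_state();R0=Ro.from_euler('xyz',s['eef_rot'],degrees=True)
    d=R0.inv().apply(np.array([x,y,z])-s['ee_pos']);w=(R0.inv()*Ro.from_euler('xyz',[180,0,yaw],degrees=True)).as_rotvec(degrees=True)
    print('d',np.round(d,1),'w',np.round(w,2));return d,w
E
python3 -c "
from h import *
goal(510,250,475,93.5)"
```

```text
d [ 565.4 -654.1  -70.1] w [-8.000e-02 -7.000e-02 -7.283e+01]
```

>>> {"name": "carry_out", "arguments": {
  "steps": [
    {"dx":57,"dy":-65,"dz":-7,"wz":-7.3,"grip":0},
    {"dx":113,"dy":-131,"dz":-14,"wz":-14.6,"grip":0},
    {"dx":170,"dy":-196,"dz":-21,"wz":-21.9,"grip":0},
    {"dx":226,"dy":-262,"dz":-28,"wz":-29.1,"grip":0},
    {"dx":283,"dy":-327,"dz":-35,"wz":-36.4,"grip":0},
    {"dx":339,"dy":-392,"dz":-42,"wz":-43.7,"grip":0},
    {"dx":396,"dy":-458,"dz":-49,"wz":-51,"grip":0},
    {"dx":452,"dy":-523,"dz":-56,"wz":-58.3,"grip":0},
    {"dx":509,"dy":-589,"dz":-63,"wz":-65.5,"grip":0},
    {"dx":565,"dy":-654,"dz":-70,"wz":-72.8,"grip":0}
  ]
}}

```text
schema error: expected keys dx, dy, dz, wx, wy, wz, grip
```

```bash
python3 -c "
from h import *
s=r.read_state();print(s['ee_pos'],s['eef_rot'],s['t']);goal(510,250,475,93.5)
c=save('wrist','w1.png');print(ray(c,256,192),c['mtx'][0,0],proj(c,[[511,207,175],[511,174,125]]))"
```

```text
[ 211.82515701 -561.42019291  403.62629241] [-1.79897185e+02 -6.05465599e-03  2.06692903e+01] 0.1
d [ 565.4 -654.1  -70.1] w [-8.000e-02 -7.000e-02 -7.283e+01]
(array([ 287.23849934, -532.0251423 ,  372.32074887]), array([-0.28988847, -0.13166699, -0.94796017])) 264.4629068248216 [[-3472.56749288 -2899.1832414 ]
 [-1375.23335064 -1243.00043717]]
```

View pics/w1.png

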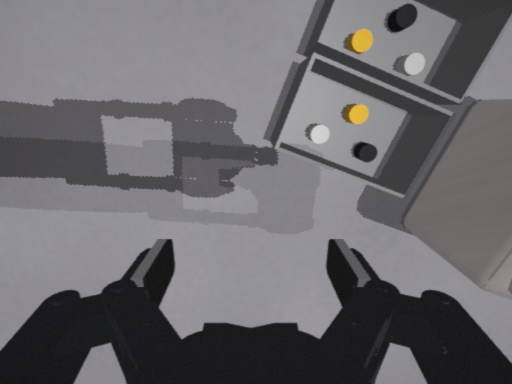

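The picture shows only the start view (the fingers at the bottom); the move was refused because keys were missing. Repeating with all keys.

>>> {"name": "carry_out", "arguments": {
  "steps": [
    {"dx":57,"dy":-65,"dz":-7,"wx":0,"wy":0,"wz":-7.3,"grip":0},
    {"dx":113,"dy":-131,"dz":-14,"wx":0,"wy":0,"wz":-14.6,"grip":0},
    {"dx":170,"dy":-196,"dz":-21,"wx":0,"wy":0,"wz":-21.9,"grip":0},
    {"dx":226,"dy":-262,"dz":-28,"wx":0,"wy":0,"wz":-29.1,"grip":0},
    {"dx":283,"dy":-327,"dz":-35,"wx":0,"wy":0,"wz":-36.4,"grip":0},
    {"dx":339,"dy":-392,"dz":-42,"wx":0,"wy":0,"wz":-43.7,"grip":0},
    {"dx":396,"dy":-458,"dz":-49,"wx":0,"wy":0,"wz":-51,"grip":0},
    {"dx":452,"dy":-523,"dz":-56,"wx":0,"wy":0,"wz":-58.3,"grip":0},
    {"dx":509,"dy":-589,"dz":-63,"wx":0,"wy":0,"wz":-65.5,"grip":0},
    {"dx":565,"dy":-654,"dz":-70,"wx":0,"wy":0,"wz":-72.8,"grip":0}
  ]
}}

```text
t: 1.4
ee_pos: [426.7, 25.5, 455.3]
eef_rot: [180.0, 0.0, 93.7]
wrist_force: [0.9, -1.2, -0.1]
gripper_width: 0.5
grip_force: 0.0
```

```bash
python3 -c "
from h import *
s=r.read_state();print(s['ee_pos'],s['eef_rot'],s['t'],s['joint_positions'])
goal(510,250,475,93.5)
"
```

```text
[426.65762411  25.50072307 455.26540655] [1.79964770e+02 1.44606528e-02 9.37168421e+01] 1.4 [-1.13763532e+00 -2.02448245e+01  8.86157690e+01 -1.22898682e-02
  1.11592727e+02 -4.85900826e+00]
d [218.6  97.7 -19.7] w [0.04 0.01 0.22]
```

>>> {"name": "carry_out", "arguments": {
  "steps": [
    {"dx":45,"dy":20,"dz":-10,"wx":0,"wy":0,"wz":0,"grip":0},
    {"dx":90,"dy":40,"dz":-20,"wx":0,"wy":0,"wz":0,"grip":0},
    {"dx":135,"dy":60,"dz":-20,"wx":0,"wy":0,"wz":0,"grip":0},
    {"dx":180,"dy":80,"dz":-20,"wx":0,"wy":0,"wz":0,"grip":0},
    {"dx":219,"dy":98,"dz":-20,"wx":0,"wy":0,"wz":0,"grip":0},
    {"dx":219,"dy":98,"dz":-10,"wx":0,"wy":0,"wz":0,"grip":0},
    {"dx":219,"dy":98,"dz":20,"wx":0,"wy":0,"wz":0,"grip":0},
    {"dx":219,"dy":98,"dz":45,"wx":0,"wy":0,"wz":0,"grip":0},
    {"dx":219,"dy":98,"dz":67,"wx":0,"wy":0,"wz":0,"grip":0},
    {"dx":219,"dy":98,"dz":67,"wx":0,"wy":0,"wz":0,"grip":0}
  ]
}}

```text
t: 2.65
ee_pos: [510.8, 247.0, 385.6]
eef_rot: [-179.8, 0.1, 93.4]
wrist_force: [-0.8, -0.4, 0.6]
gripper_width: -0.2
grip_force: 0.0
```

```bash
python3 -c "
from h import *
c=save('wrist','w2.png');print(c['mtx'][0,0],proj(c,[[511,207,175],[511,174,125],[511,207,250],[510,250,215]]))
goal(510,250,388,93.5)"
```

```text
264.4629068248216 [[246.69051682 264.2198808 ]
 [245.69569873 263.67084348]
 [244.29747055 348.45175091]
 [247.90309062 240.69474155]]
d [ 2.9 -0.7 -0.5] w [-0.09  0.04 -0.07]
```

View pics/w2.png

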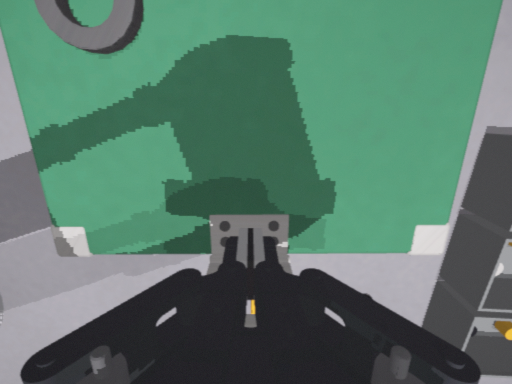

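The hinge plate is centred at column 249, in line with the fingers (about 252), and the lid edge is level at row 258, so the yaw fits. Swinging the hasp down.

>>> {"name": "carry_out", "arguments": {
  "steps": [
    {"dx":-25,"dy":0,"dz":0,"wx":0,"wy":0,"wz":0,"grip":0},
    {"dx":-45,"dy":0,"dz":0,"wx":0,"wy":0,"wz":0,"grip":0},
    {"dx":-62,"dy":0,"dz":2,"wx":0,"wy":0,"wz":0,"grip":0},
    {"dx":-70,"dy":0,"dz":13,"wx":0,"wy":0,"wz":0,"grip":0},
    {"dx":-72,"dy":0,"dz":24,"wx":0,"wy":0,"wz":0,"grip":0},
    {"dx":-72,"dy":0,"dz":35,"wx":0,"wy":0,"wz":0,"grip":0},
    {"dx":-72,"dy":0,"dz":45,"wx":0,"wy":0,"wz":0,"grip":0},
    {"dx":-72,"dy":0,"dz":54,"wx":0,"wy":0,"wz":0,"grip":0},
    {"dx":-68,"dy":0,"dz":63,"wx":0,"wy":0,"wz":0,"grip":0},
    {"dx":-60,"dy":0,"dz":65,"wx":0,"wy":0,"wz":0,"grip":0}
  ]
}}

```text
t: 3.95
ee_pos: [514.7, 188.0, 321.8]
eef_rot: [-179.9, 0.1, 93.4]
wrist_force: [-0.3, -3.3, -0.6]
gripper_width: 0.1
grip_force: 1.3
```

```bash
python3 -c "
from h import *
c=dict(np.load('pics/w2.npz'));print(onz(c,249,258,175),onz(c,210,215,177),onz(c,288,215,177),onz(c,60,258,175),onz(c,440,258,175))
a=save('scene','s2.png');b=save('top','t2.png');f=lambda i,x,y:cv2.resize(i[y:y+75,x:x+100,::-1],(400,300),interpolation=cv2.INTER_CUBIC)
cv2.imwrite('pics/z2.png',np.hstack([f(a['image'],280,90),f(b['image'],110,190)]))
print(r.read_state())"
```

```text
[512.4852996  212.71773434 175.        ] [481.99123006 248.17477516 177.        ] [538.65847318 251.64037772 177.        ] [365.05578862 203.57280069 175.        ] [660.42556087 221.89434942 175.        ]
{'t': 4.05, 'joint_positions': array([ 1.65899301e+01, -2.79498744e+00,  8.69712471e+01,  2.54128771e-02,
        9.59007412e+01,  1.30696414e+01]), 'joint_vel': array([-0.49067005, -0.50763943, -0.66089866,  0.25890097,  0.1341745 ,
       -0.76817313]), 'tau': array([ 6.96617668e-02, -3.96321237e+01, -4.17974925e+01, -2.85115134e-02,
       -4.45848936e-02,  1.16069557e-01]), 'ee_pos': array([514.55485682, 188.85081627, 322.32721501]), 'eef_rot': array([-1.79919277e+02, -7.21433874e-03,  9.35228792e+01]), 'wrist_force': array([-0.44794222,  0.4646668 ,  0.0242617 ]), 'wrist_torque': array([ 0.06653385, -0.02296416,  0.03012313]), 'grip_force': 0.0, 'gripper_width': -0.2495295421524195}
```

View pics/z2.png

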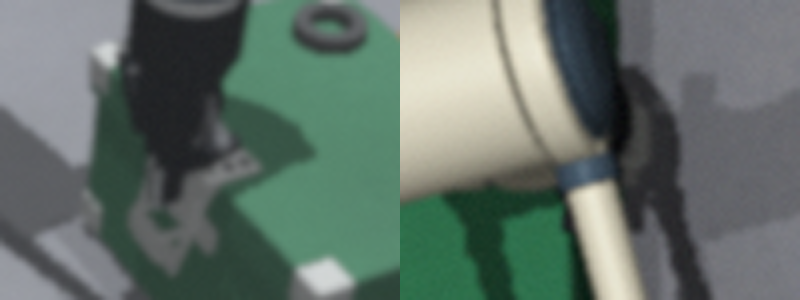

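The strap hangs obliquely just above the staple with the fingertips in front of it (crop about (170,225)). Pressing it home.

>>> {"name": "carry_out", "arguments": {
  "steps": [
    {"dx":1,"dy":0,"dz":0,"wx":0,"wy":0,"wz":0,"grip":0},
    {"dx":2,"dy":0,"dz":0,"wx":0,"wy":0,"wz":0,"grip":0},
    {"dx":3,"dy":0,"dz":0,"wx":0,"wy":0,"wz":0,"grip":0},
    {"dx":4,"dy":0,"dz":0,"wx":0,"wy":0,"wz":0,"grip":0},
    {"dx":5,"dy":0,"dz":0,"wx":0,"wy":0,"wz":0,"grip":0},
    {"dx":6,"dy":0,"dz":0,"wx":0,"wy":0,"wz":0,"grip":0},
    {"dx":7,"dy":0,"dz":0,"wx":0,"wy":0,"wz":0,"grip":0},
    {"dx":8,"dy":0,"dz":0,"wx":0,"wy":0,"wz":0,"grip":0},
    {"dx":8,"dy":0,"dz":0,"wx":0,"wy":0,"wz":0,"grip":0},
    {"dx":8,"dy":0,"dz":0,"wx":0,"wy":0,"wz":0,"grip":0}
  ]
}}

```text
t: 5.3
ee_pos: [514.3, 195.6, 323.0]
eef_rot: [-180.0, 0.1, 93.4]
wrist_force: [0.0, -4.6, -1.4]
gripper_width: -0.2
grip_force: 2.5
```

>>> {"name": "carry_out", "arguments": {
  "steps": [
    {"dx":1,"dy":0,"dz":0,"wx":0,"wy":0,"wz":0,"grip":0},
    {"dx":1.5,"dy":0,"dz":0,"wx":0,"wy":0,"wz":0,"grip":0},
    {"dx":2,"dy":0,"dz":0,"wx":0,"wy":0,"wz":0,"grip":0},
    {"dx":2.5,"dy":0,"dz":0,"wx":0,"wy":0,"wz":0,"grip":0},
    {"dx":3,"dy":0,"dz":0,"wx":0,"wy":0,"wz":0,"grip":0},
    {"dx":3.5,"dy":0,"dz":0,"wx":0,"wy":0,"wz":0,"grip":0},
    {"dx":4,"dy":0,"dz":0,"wx":0,"wy":0,"wz":0,"grip":0},
    {"dx":4,"dy":0,"dz":0,"wx":0,"wy":0,"wz":0,"grip":0},
    {"dx":4,"dy":0,"dz":0,"wx":0,"wy":0,"wz":0,"grip":0},
    {"dx":4,"dy":0,"dz":0,"wx":0,"wy":0,"wz":0,"grip":0}
  ]
}}

```text
t: 6.55
ee_pos: [514.4, 197.0, 323.0]
eef_rot: [-179.9, 0.5, 93.2]
wrist_force: [-1.1, -18.2, -0.4]
gripper_width: -0.1
grip_force: 9.3
```

>>> {"name": "carry_out", "arguments": {
  "steps": [
    {"dx":-6,"dy":0,"dz":0,"wx":0,"wy":0,"wz":0,"grip":0},
    {"dx":-22,"dy":0,"dz":-3,"wx":0,"wy":0,"wz":0,"grip":0},
    {"dx":-52,"dy":0,"dz":-10,"wx":0,"wy":0,"wz":0,"grip":0},
    {"dx":-85,"dy":0,"dz":-17,"wx":0,"wy":0,"wz":0,"grip":0},
    {"dx":-106,"dy":0,"dz":-17,"wx":0,"wy":0,"wz":0,"grip":85},
    {"dx":-106,"dy":0,"dz":-17,"wx":0,"wy":0,"wz":0,"grip":85},
    {"dx":-106,"dy":0,"dz":-17,"wx":0,"wy":0,"wz":0,"grip":85},
    {"dx":-106,"dy":0,"dz":-17,"wx":0,"wy":0,"wz":0,"grip":85},
    {"dx":-106,"dy":0,"dz":-17,"wx":0,"wy":0,"wz":0,"grip":85},
    {"dx":-106,"dy":0,"dz":-17,"wx":0,"wy":0,"wz":0,"grip":85}
  ]
}}

```text
t: 7.8
ee_pos: [520.4, 94.6, 340.0]
eef_rot: [-180.0, -0.0, 93.5]
wrist_force: [0.3, -0.3, -1.1]
gripper_width: 85.1
grip_force: 0.0
```

```bash
python3 -c "
from h import *
c=save('wrist','w3.png');save('top','t3.png');save('scene','s3.png');print(proj(c,[[512,178.7,125],[512,207,175]]),ray(c,256,192))
s=r.read_state();print(s['ee_pos'],s['eef_rot'],s['wrist_force'])
goal(501,-172,500,95)"
```

```text
[[242.91269902  97.15578779]
 [243.3294553   27.07539254]] (array([516.96677642, 174.99611788, 308.72229194]), array([ 0.04148537, -0.3160187 , -0.94784553]))
[520.43861015  94.37710237 340.06693717] [-1.79992377e+02 -4.88059954e-03  9.34884429e+01] [ 0.55709294 -0.24778118  0.34795315]
d [-264.7  -35.6 -160. ] w [-0.01 -0.   -1.51]
```

View pics/w3.png

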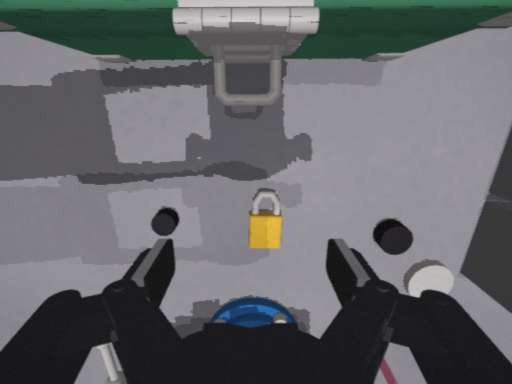

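The strap hangs home behind the staple; the bar is at (247,99) and the hinge knuckle is centred at column 246. Next, above the vise.

>>> {"name": "carry_out", "arguments": {
  "steps": [
    {"dx":-45,"dy":-6,"dz":-20,"wx":0,"wy":0,"wz":0,"grip":40},
    {"dx":-90,"dy":-12,"dz":-40,"wx":0,"wy":0,"wz":0,"grip":40},
    {"dx":-135,"dy":-18,"dz":-60,"wx":0,"wy":0,"wz":0,"grip":40},
    {"dx":-180,"dy":-24,"dz":-80,"wx":0,"wy":0,"wz":0,"grip":40},
    {"dx":-225,"dy":-28,"dz":-80,"wx":0,"wy":0,"wz":0,"grip":40},
    {"dx":-270,"dy":-33,"dz":-80,"wx":0,"wy":0,"wz":0,"grip":40},
    {"dx":-300,"dy":-37,"dz":-80,"wx":0,"wy":0,"wz":-1.5,"grip":40},
    {"dx":-323,"dy":-39,"dz":-80,"wx":0,"wy":0,"wz":-1.5,"grip":40},
    {"dx":-323,"dy":-39,"dz":-80,"wx":0,"wy":0,"wz":-1.5,"grip":40},
    {"dx":-323,"dy":-39,"dz":-80,"wx":0,"wy":0,"wz":-1.5,"grip":40}
  ]
}}

```text
t: 9.2
ee_pos: [501.2, -230.1, 420.1]
eef_rot: [180.0, -0.0, 95.0]
wrist_force: [0.3, 0.9, 1.5]
gripper_width: 39.8
grip_force: 0.0
```

```bash
python3 -c "
from h import *
c=save('wrist','w4.png');p=proj(c,[[501,-157,185]])[0];print(p,ray(c,256,192))
s=r.read_state();print(s['ee_pos'],s['eef_rot'],s['wrist_force'])
x,y=int(p[0])-80,max(int(p[1])-60,0);print(x,y)
cv2.imwrite('pics/z4.png',cv2.resize(c['image'][y:y+120,x:x+160,::-1],(800,600),interpolation=cv2.INTER_CUBIC))
goal(501,-172,328,95)"
```

```text
[256.38205958 114.44125404] (array([ 495.68440732, -149.8435191 ,  388.82195118]), array([ 0.04971059, -0.31443034, -0.94797807]))
[ 501.20297497 -229.79718871  420.22334573] [ 1.79987264e+02 -1.65020353e-02  9.50191763e+01] [-0.0256864   0.32058692  0.40164966]
176 54
d [57.6  4.8 92.2] w [ 0.01 -0.02  0.02]
```

View pics/z4.png

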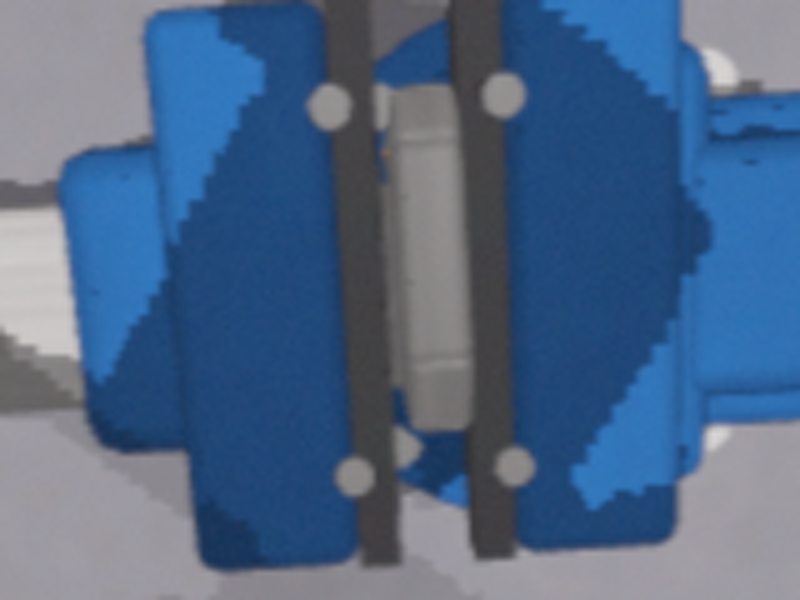

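```bash
python3 -c "
from h import *
np.set_printoptions(precision=1,suppress=True)
c=dict(np.load('pics/w4.npz'));f=lambda x,y,z:onz(c,176+(x+.5)/5-.5,54+(y+.5)/5-.5,z)
a,b=f(424,88,185),f(441,428,185);print(a,b,(a+b)/2,np.linalg.norm(a-b),np.degrees(np.arctan2(*(a-b)[[1,0]])))
a,b=f(330,0,140),f(362,560,140);print(np.degrees(np.arctan2(*(a-b)[[1,0]])))
m=(f(424,88,185)+f(441,428,185))/2;u=np.array([np.cos(np.radians(97.5)),np.sin(np.radians(97.5))]);g=m[:2]-15*u;print(g)
goal(g[0],g[1],328,97.5)"
```

```text
[ 501.1 -127.4  185. ] [ 508.3 -174.6  185. ] [ 504.7 -151.   185. ] 47.75407555399192 98.75527315027401
98.01456624076883
[ 506.7 -165.9]
d [63.2 11.  92.2] w [ 0.  -0.  -2.5]
```

Hook confirmed: grey bar with its ends at crop (424,88) and (441,428), yaw about 98°. Descending to the grip.

>>> {"name": "carry_out", "arguments": {
  "steps": [
    {"dx":30,"dy":5,"dz":0,"wx":0,"wy":0,"wz":-1.5,"grip":40},
    {"dx":61,"dy":11,"dz":0,"wx":0,"wy":0,"wz":-3,"grip":40},
    {"dx":61,"dy":11,"dz":30,"wx":0,"wy":0,"wz":-3,"grip":40},
    {"dx":61,"dy":11,"dz":55,"wx":0,"wy":0,"wz":-3,"grip":40},
    {"dx":61,"dy":11,"dz":75,"wx":0,"wy":0,"wz":-3,"grip":40},
    {"dx":61,"dy":11,"dz":87,"wx":0,"wy":0,"wz":-3,"grip":40},
    {"dx":61,"dy":11,"dz":92,"wx":0,"wy":0,"wz":-3,"grip":40},
    {"dx":61,"dy":11,"dz":92,"wx":0,"wy":0,"wz":-3,"grip":25},
    {"dx":61,"dy":11,"dz":92,"wx":0,"wy":0,"wz":-3,"grip":20},
    {"dx":61,"dy":11,"dz":92,"wx":0,"wy":0,"wz":-3,"grip":20}
  ]
}}

```text
t: 10.5
ee_pos: [506.9, -168.9, 328.9]
eef_rot: [179.9, 0.0, 98.0]
wrist_force: [0.2, 0.7, -0.6]
gripper_width: 19.7
grip_force: 0.0
```

```bash
python3 -c "
from h import *
c=save('wrist','w5.png');save('scene','s5.png');s=r.read_state();print(s['ee_pos'],s['eef_rot'],s['wrist_force'])
cv2.imwrite('pics/z5.png',cv2.resize(c['image'][200:384,128:384,::-1],(768,552),interpolation=cv2.INTER_CUBIC))"
```

```text
[ 506.79896226 -168.91159395  328.61108226] [1.79963216e+02 2.24446369e-02 9.79657902e+01] [-0.97677297  1.12082031 -0.9195885 ]
```

View pics/z5.png

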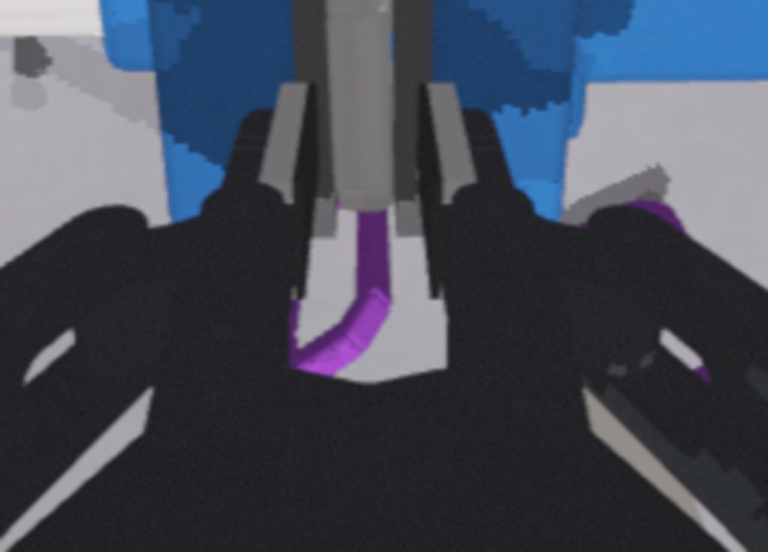

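The hook bar (columns 328–393) stands between the pads (316 and 418), nearly centred; its spine end is at about (360,205).

```bash
python3 -c "
from h import *
np.set_printoptions(precision=1,suppress=True)
c=dict(np.load('pics/w5.npz'))
for v,z in [(205,182),(190,185),(205,175)]: print(onz(c,128+360/3,200+v/3,z))
print(proj(c,[[506.8,-168.9,328-155],[506.8,-168.9,185]]))"
```

```text
[ 507.4 -168.4  182. ]
[ 506.8 -163.5  185. ]
[ 508.  -173.2  175. ]
[[246.9 259.2]
 [246.6 272.7]]
```

>>> {"name": "carry_out", "arguments": {
  "steps": [
    {"dx":2,"dy":-1,"dz":0,"wx":0,"wy":0,"wz":0,"grip":20},
    {"dx":4,"dy":-1,"dz":0,"wx":0,"wy":0,"wz":0,"grip":18},
    {"dx":4,"dy":-1,"dz":0,"wx":0,"wy":0,"wz":0,"grip":14},
    {"dx":4,"dy":-1,"dz":0,"wx":0,"wy":0,"wz":0,"grip":10},
    {"dx":4,"dy":-1,"dz":0,"wx":0,"wy":0,"wz":0,"grip":5},
    {"dx":4,"dy":-1,"dz":0,"wx":0,"wy":0,"wz":0,"grip":2},
    {"dx":4,"dy":-1,"dz":0,"wx":0,"wy":0,"wz":0,"grip":2},
    {"dx":4,"dy":-1,"dz":0,"wx":0,"wy":0,"wz":0,"grip":2},
    {"dx":4,"dy":-1,"dz":0,"wx":0,"wy":0,"wz":0,"grip":2},
    {"dx":4,"dy":-1,"dz":0,"wx":0,"wy":0,"wz":0,"grip":2}
  ],
  "grip_force": 90
}}

```text
t: 11.85
ee_pos: [505.2, -165.1, 328.4]
eef_rot: [180.0, 0.0, 98.0]
wrist_force: [1.7, -0.4, 3.2]
gripper_width: 8.5
grip_force: 88.1
```

>>> {"name": "carry_out", "arguments": {
  "steps": [
    {"dx":0,"dy":0,"dz":-5,"wx":0,"wy":0,"wz":0,"grip":2},
    {"dx":0,"dy":0,"dz":-15,"wx":0,"wy":0,"wz":0,"grip":2},
    {"dx":0,"dy":0,"dz":-30,"wx":0,"wy":0,"wz":0,"grip":2},
    {"dx":0,"dy":0,"dz":-45,"wx":0,"wy":0,"wz":0,"grip":2},
    {"dx":0,"dy":0,"dz":-60,"wx":0,"wy":0,"wz":0,"grip":2},
    {"dx":0,"dy":0,"dz":-80,"wx":0,"wy":0,"wz":0,"grip":2},
    {"dx":0,"dy":0,"dz":-100,"wx":0,"wy":0,"wz":0,"grip":2},
    {"dx":0,"dy":0,"dz":-120,"wx":0,"wy":0,"wz":0,"grip":2},
    {"dx":0,"dy":0,"dz":-130,"wx":0,"wy":0,"wz":0,"grip":2},
    {"dx":0,"dy":0,"dz":-130,"wx":0,"wy":0,"wz":0,"grip":2}
  ]
}}

```text
t: 13.1
ee_pos: [505.2, -165.0, 459.1]
eef_rot: [179.9, 0.0, 98.0]
wrist_force: [0.1, 0.1, -1.7]
gripper_width: 8.7
grip_force: 87.8
```

```bash
python3 -c "
from h import *
c=save('wrist','w6.png');a=save('scene','s6.png');s=r.read_state();print(s['ee_pos'],s['eef_rot'],s['wrist_force'],s['wrist_torque'])
p=proj(a,[[505,-150,240]])[0];x,y=int(p[0])-50,int(p[1])-55
A=cv2.resize(a['image'][y:y+110,x:x+100],(500,550),interpolation=cv2.INTER_CUBIC);print(x,y)
B=cv2.resize(c['image'][180:384,200:310],(297,550),interpolation=cv2.INTER_CUBIC)
cv2.imwrite('pics/z6.png',np.hstack([A,B])[:,:,::-1])
goal(514,100,433,93.5)"
```

```text
[ 505.28393605 -165.06450068  457.39618723] [-1.79949127e+02 -2.87382493e-02  9.79710816e+01] [ 0.31276784 -0.0403815  -2.32574438] [-0.076393   -0.06589239 -0.01057142]
150 86
d [261.3  45.4  24.5] w [-0.05 -0.03  4.47]
```

View pics/z6.png

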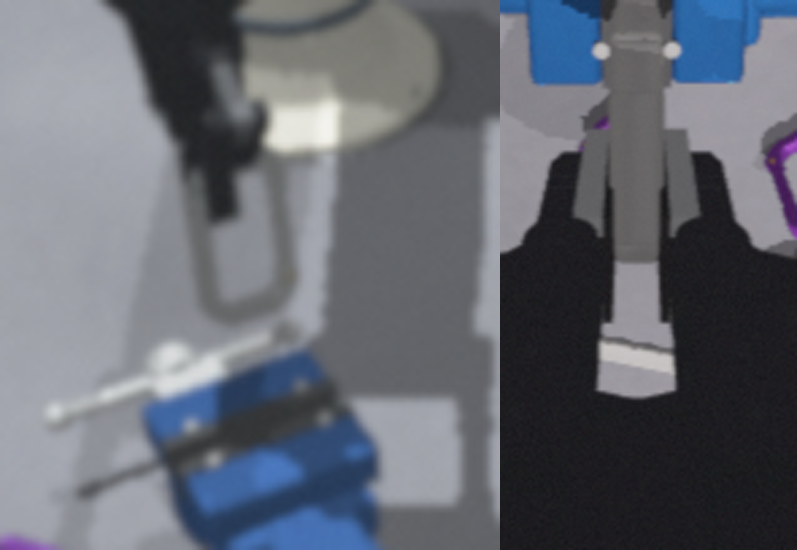

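Scene crop: the grey hook hangs upright in the fingers, clear of the vise, with its spine at about 190 and gate side at about 290. Wrist crop: it is centred in the pads. Moving on to the staple.

>>> {"name": "carry_out", "arguments": {
  "steps": [
    {"dx":40,"dy":8,"dz":0,"wx":0,"wy":0,"wz":0.7,"grip":2},
    {"dx":80,"dy":16,"dz":0,"wx":0,"wy":0,"wz":1.4,"grip":2},
    {"dx":120,"dy":24,"dz":10,"wx":0,"wy":0,"wz":2,"grip":2},
    {"dx":160,"dy":31,"dz":25,"wx":0,"wy":0,"wz":2.7,"grip":2},
    {"dx":200,"dy":39,"dz":45,"wx":0,"wy":0,"wz":3.5,"grip":2},
    {"dx":235,"dy":46,"dz":75,"wx":0,"wy":0,"wz":4.5,"grip":2},
    {"dx":255,"dy":49,"dz":105,"wx":0,"wy":0,"wz":4.5,"grip":2},
    {"dx":261,"dy":50,"dz":135,"wx":0,"wy":0,"wz":4.5,"grip":2},
    {"dx":261,"dy":50,"dz":146,"wx":0,"wy":0,"wz":4.5,"grip":2},
    {"dx":261,"dy":50,"dz":146,"wx":0,"wy":0,"wz":4.5,"grip":2}
  ]
}}

```text
t: 14.45
ee_pos: [518.3, 100.1, 311.2]
eef_rot: [-179.9, 0.0, 93.5]
wrist_force: [0.4, -0.7, -2.8]
gripper_width: 8.5
grip_force: 87.9
```

```bash
python3 -c "
from h import *
c=save('wrist','w7.png');s=r.read_state();print(s['ee_pos'],s['eef_rot'],s['wrist_force'])
hsv=cv2.cvtColor(c['image'],cv2.COLOR_RGB2HSV);np.set_printoptions(linewidth=200)
u0=int(proj(c,[[515,176,125]])[0][0]);print(proj(c,[[515,176,125],[515,142,168]]))
# profile of gray level and saturation along the expected bar column
print(hsv[0:180:3,u0-14,1]);print(hsv[0:180:3,u0-14,2])
goal(517.5,120,311.4,93.5)"
```

```text
[518.60900821  99.98693703 312.57739636] [1.79988926e+02 5.53194575e-03 9.34396020e+01] [ 0.29758209  0.12528747 -1.89702991]
[[250.36393986 111.73190671]
 [245.68446776 193.70867356]]
[ 4  3  3  3  4  8  4  6  7  7  8  5  5  5  5  7  7  7  3  7  9  3  9 19 13 10 19 10 16 16 19 13 13 13 10 10  7  2  8 13 13 19 13 15 17 15 10 12 15 17 10 15 14 12 12 12 12 16 10 16]
[179 189 197 155 137 130 123 120 115 106  96  94  93  94  94 103 112 104  94 107 111 101  84  79  76  78  80  79  78  80  80  79  79  99 102 132 145 116 122 101  80  82 102 105 105 104 103 103 105
 105 104 105 106 104 103  85  82  82  79  81]
d [20.   0.1  1.2] w [ 0.01  0.01 -0.06]
```

>>> {"name": "carry_out", "arguments": {
  "steps": [
    {"dx":5,"dy":0,"dz":1,"wx":0,"wy":0,"wz":0,"grip":2},
    {"dx":10,"dy":0,"dz":1,"wx":0,"wy":0,"wz":0,"grip":2},
    {"dx":15,"dy":0,"dz":1,"wx":0,"wy":0,"wz":0,"grip":2},
    {"dx":19,"dy":0,"dz":1,"wx":0,"wy":0,"wz":0,"grip":2},
    {"dx":22,"dy":0,"dz":1,"wx":0,"wy":0,"wz":0,"grip":2},
    {"dx":24,"dy":0,"dz":1,"wx":0,"wy":0,"wz":0,"grip":2},
    {"dx":26,"dy":0,"dz":1,"wx":0,"wy":0,"wz":0,"grip":2},
    {"dx":27,"dy":0,"dz":1,"wx":0,"wy":0,"wz":0,"grip":2},
    {"dx":27,"dy":0,"dz":1,"wx":0,"wy":0,"wz":0,"grip":2},
    {"dx":27,"dy":0,"dz":1,"wx":0,"wy":0,"wz":0,"grip":2}
  ]
}}

```text
t: 15.75
ee_pos: [516.9, 127.3, 311.1]
eef_rot: [180.0, 0.0, 93.5]
wrist_force: [0.5, 0.5, -2.8]
gripper_width: 8.4
grip_force: 87.9
```

>>> {"name": "carry_out", "arguments": {
  "steps": [
    {"dx":0.5,"dy":0,"dz":0,"wx":0,"wy":0,"wz":0,"grip":2},
    {"dx":1,"dy":0,"dz":0,"wx":0,"wy":0,"wz":0,"grip":2},
    {"dx":1.5,"dy":0,"dz":0,"wx":0,"wy":0,"wz":0,"grip":2},
    {"dx":2,"dy":0,"dz":0,"wx":0,"wy":0,"wz":0,"grip":2},
    {"dx":2.5,"dy":0,"dz":0,"wx":0,"wy":0,"wz":0,"grip":2},
    {"dx":3,"dy":0,"dz":0,"wx":0,"wy":0,"wz":0,"grip":2},
    {"dx":3,"dy":0,"dz":0,"wx":0,"wy":0,"wz":0,"grip":2},
    {"dx":3,"dy":0,"dz":0,"wx":0,"wy":0,"wz":0,"grip":2},
    {"dx":3,"dy":0,"dz":0,"wx":0,"wy":0,"wz":0,"grip":2},
    {"dx":3,"dy":0,"dz":0,"wx":0,"wy":0,"wz":0,"grip":2}
  ]
}}

```text
t: 17.0
ee_pos: [516.7, 130.3, 311.1]
eef_rot: [-180.0, -0.0, 93.5]
wrist_force: [0.5, 0.4, -2.0]
gripper_width: 8.1
grip_force: 87.9
```

>>> {"name": "carry_out", "arguments": {
  "steps": [
    {"dx":0.5,"dy":0,"dz":0,"wx":0,"wy":0,"wz":0,"grip":2},
    {"dx":1,"dy":0,"dz":0,"wx":0,"wy":0,"wz":0,"grip":2},
    {"dx":1.5,"dy":0,"dz":0,"wx":0,"wy":0,"wz":0,"grip":2},
    {"dx":2,"dy":0,"dz":0,"wx":0,"wy":0,"wz":0,"grip":2},
    {"dx":2,"dy":0,"dz":0,"wx":0,"wy":0,"wz":0,"grip":2},
    {"dx":2,"dy":0,"dz":0,"wx":0,"wy":0,"wz":0,"grip":2},
    {"dx":2,"dy":0,"dz":0,"wx":0,"wy":0,"wz":0,"grip":2},
    {"dx":2,"dy":0,"dz":0,"wx":0,"wy":0,"wz":0,"grip":2},
    {"dx":2,"dy":0,"dz":0,"wx":0,"wy":0,"wz":0,"grip":2},
    {"dx":2,"dy":0,"dz":0,"wx":0,"wy":0,"wz":0,"grip":2}
  ]
}}

```text
t: 18.25
ee_pos: [516.6, 132.3, 311.1]
eef_rot: [180.0, -0.0, 93.5]
wrist_force: [-0.0, -0.0, -2.5]
gripper_width: 8.1
grip_force: 87.9
```

>>> {"name": "carry_out", "arguments": {
  "steps": [
    {"dx":0.5,"dy":0,"dz":0,"wx":0,"wy":0,"wz":0,"grip":2},
    {"dx":1,"dy":0,"dz":0,"wx":0,"wy":0,"wz":0,"grip":2},
    {"dx":1.5,"dy":0,"dz":0,"wx":0,"wy":0,"wz":0,"grip":2},
    {"dx":2,"dy":0,"dz":0,"wx":0,"wy":0,"wz":0,"grip":2},
    {"dx":2,"dy":0,"dz":0,"wx":0,"wy":0,"wz":0,"grip":2},
    {"dx":2,"dy":0,"dz":0,"wx":0,"wy":0,"wz":0,"grip":2},
    {"dx":2,"dy":0,"dz":0,"wx":0,"wy":0,"wz":0,"grip":2},
    {"dx":2,"dy":0,"dz":0,"wx":0,"wy":0,"wz":0,"grip":2},
    {"dx":2,"dy":0,"dz":0,"wx":0,"wy":0,"wz":0,"grip":2},
    {"dx":2,"dy":0,"dz":0,"wx":0,"wy":0,"wz":0,"grip":2}
  ]
}}

```text
t: 19.5
ee_pos: [516.5, 134.3, 311.1]
eef_rot: [-180.0, 0.0, 93.5]
wrist_force: [-0.6, -0.7, -2.7]
gripper_width: 8.5
grip_force: 87.9
```

>>> {"name": "carry_out", "arguments": {
  "steps": [
    {"dx":0.5,"dy":0,"dz":0,"wx":0,"wy":0,"wz":0,"grip":2},
    {"dx":1,"dy":0,"dz":0,"wx":0,"wy":0,"wz":0,"grip":2},
    {"dx":1.5,"dy":0,"dz":0,"wx":0,"wy":0,"wz":0,"grip":2},
    {"dx":2,"dy":0,"dz":0,"wx":0,"wy":0,"wz":0,"grip":2},
    {"dx":2,"dy":0,"dz":0,"wx":0,"wy":0,"wz":0,"grip":2},
    {"dx":2,"dy":0,"dz":0,"wx":0,"wy":0,"wz":0,"grip":2},
    {"dx":2,"dy":0,"dz":0,"wx":0,"wy":0,"wz":0,"grip":2},
    {"dx":2,"dy":0,"dz":0,"wx":0,"wy":0,"wz":0,"grip":2},
    {"dx":2,"dy":0,"dz":0,"wx":0,"wy":0,"wz":0,"grip":2},
    {"dx":2,"dy":0,"dz":0,"wx":0,"wy":0,"wz":0,"grip":2}
  ]
}}

```text
t: 20.75
ee_pos: [516.4, 136.3, 311.1]
eef_rot: [180.0, 0.0, 93.5]
wrist_force: [0.3, -1.9, -2.2]
gripper_width: 7.9
grip_force: 87.9
```

>>> {"name": "carry_out", "arguments": {
  "steps": [
    {"dx":0.5,"dy":0,"dz":0,"wx":0,"wy":0,"wz":0,"grip":2},
    {"dx":1,"dy":0,"dz":0,"wx":0,"wy":0,"wz":0,"grip":2},
    {"dx":1.5,"dy":0,"dz":0,"wx":0,"wy":0,"wz":0,"grip":2},
    {"dx":2,"dy":0,"dz":0,"wx":0,"wy":0,"wz":0,"grip":2},
    {"dx":2,"dy":0,"dz":0,"wx":0,"wy":0,"wz":0,"grip":2},
    {"dx":2,"dy":0,"dz":0,"wx":0,"wy":0,"wz":0,"grip":2},
    {"dx":2,"dy":0,"dz":0,"wx":0,"wy":0,"wz":0,"grip":2},
    {"dx":2,"dy":0,"dz":0,"wx":0,"wy":0,"wz":0,"grip":2},
    {"dx":2,"dy":0,"dz":0,"wx":0,"wy":0,"wz":0,"grip":2},
    {"dx":2,"dy":0,"dz":0,"wx":0,"wy":0,"wz":0,"grip":2}
  ]
}}

```text
t: 22.0
ee_pos: [516.2, 138.3, 311.1]
eef_rot: [-180.0, 0.0, 93.5]
wrist_force: [0.3, -3.1, -3.5]
gripper_width: 8.4
grip_force: 87.8
```

>>> {"name": "carry_out", "arguments": {
  "steps": [
    {"dx":0.5,"dy":0,"dz":0,"wx":0,"wy":0,"wz":0,"grip":2},
    {"dx":1,"dy":0,"dz":0,"wx":0,"wy":0,"wz":0,"grip":2},
    {"dx":1.5,"dy":0,"dz":0,"wx":0,"wy":0,"wz":0,"grip":2},
    {"dx":2,"dy":0,"dz":0,"wx":0,"wy":0,"wz":0,"grip":2},
    {"dx":2,"dy":0,"dz":0,"wx":0,"wy":0,"wz":0,"grip":2},
    {"dx":2,"dy":0,"dz":0,"wx":0,"wy":0,"wz":0,"grip":2},
    {"dx":2,"dy":0,"dz":0,"wx":0,"wy":0,"wz":0,"grip":2},
    {"dx":2,"dy":0,"dz":0,"wx":0,"wy":0,"wz":0,"grip":2},
    {"dx":2,"dy":0,"dz":0,"wx":0,"wy":0,"wz":0,"grip":2},
    {"dx":2,"dy":0,"dz":0,"wx":0,"wy":0,"wz":0,"grip":2}
  ]
}}

```text
t: 23.25
ee_pos: [516.1, 140.3, 311.1]
eef_rot: [180.0, -0.0, 93.5]
wrist_force: [-0.1, -3.1, -3.2]
gripper_width: 8.1
grip_force: 87.8
```

>>> {"name": "carry_out", "arguments": {
  "steps": [
    {"dx":1.5,"dy":0,"dz":0,"wx":0,"wy":0,"wz":0,"grip":2},
    {"dx":3,"dy":0,"dz":0,"wx":0,"wy":0,"wz":0,"grip":2},
    {"dx":4.5,"dy":0,"dz":0,"wx":0,"wy":0,"wz":0,"grip":2},
    {"dx":6,"dy":0,"dz":0,"wx":0,"wy":0,"wz":0,"grip":2},
    {"dx":7.5,"dy":0,"dz":0,"wx":0,"wy":0,"wz":0,"grip":2},
    {"dx":9,"dy":0,"dz":0,"wx":0,"wy":0,"wz":0,"grip":2},
    {"dx":10,"dy":0,"dz":0,"wx":0,"wy":0,"wz":0,"grip":2},
    {"dx":10,"dy":0,"dz":0,"wx":0,"wy":0,"wz":0,"grip":2},
    {"dx":10,"dy":0,"dz":0,"wx":0,"wy":0,"wz":0,"grip":2},
    {"dx":10,"dy":0,"dz":0,"wx":0,"wy":0,"wz":0,"grip":2}
  ]
}}

```text
t: 24.5
ee_pos: [515.6, 150.2, 311.3]
eef_rot: [180.0, 0.0, 93.5]
wrist_force: [0.6, -5.2, -0.7]
gripper_width: 8.8
grip_force: 88.0
```

>>> {"name": "carry_out", "arguments": {
  "steps": [
    {"dx":0.5,"dy":0,"dz":0,"wx":0,"wy":0,"wz":0,"grip":2},
    {"dx":1,"dy":0,"dz":0,"wx":0,"wy":0,"wz":0,"grip":2},
    {"dx":1.5,"dy":0,"dz":0,"wx":0,"wy":0,"wz":0,"grip":2},
    {"dx":2,"dy":0,"dz":0,"wx":0,"wy":0,"wz":0,"grip":2},
    {"dx":2,"dy":0,"dz":0,"wx":0,"wy":0,"wz":0,"grip":2},
    {"dx":2,"dy":0,"dz":0,"wx":0,"wy":0,"wz":0,"grip":2},
    {"dx":2,"dy":0,"dz":0,"wx":0,"wy":0,"wz":0,"grip":2},
    {"dx":2,"dy":0,"dz":0,"wx":0,"wy":0,"wz":0,"grip":2},
    {"dx":2,"dy":0,"dz":0,"wx":0,"wy":0,"wz":0,"grip":2},
    {"dx":2,"dy":0,"dz":0,"wx":0,"wy":0,"wz":0,"grip":2}
  ]
}}

```text
t: 25.75
ee_pos: [515.5, 152.1, 311.3]
eef_rot: [180.0, 0.0, 93.5]
wrist_force: [0.5, -6.4, -0.6]
gripper_width: 8.3
grip_force: 88.0
```

>>> {"name": "carry_out", "arguments": {
  "steps": [
    {"dx":0.5,"dy":0,"dz":0,"wx":0,"wy":0,"wz":0,"grip":2},
    {"dx":1,"dy":0,"dz":0,"wx":0,"wy":0,"wz":0,"grip":2},
    {"dx":1.3,"dy":0,"dz":0,"wx":0,"wy":0,"wz":0,"grip":2},
    {"dx":1.3,"dy":0,"dz":0,"wx":0,"wy":0,"wz":0,"grip":2},
    {"dx":1.3,"dy":0,"dz":0,"wx":0,"wy":0,"wz":0,"grip":2},
    {"dx":1.3,"dy":0,"dz":0,"wx":0,"wy":0,"wz":0,"grip":2},
    {"dx":1.3,"dy":0,"dz":0,"wx":0,"wy":0,"wz":0,"grip":2},
    {"dx":1.3,"dy":0,"dz":0,"wx":0,"wy":0,"wz":0,"grip":2},
    {"dx":1.3,"dy":0,"dz":0,"wx":0,"wy":0,"wz":0,"grip":2},
    {"dx":1.3,"dy":0,"dz":0,"wx":0,"wy":0,"wz":0,"grip":2}
  ]
}}

```text
t: 27.0
ee_pos: [515.4, 153.3, 311.3]
eef_rot: [180.0, 0.0, 93.4]
wrist_force: [1.4, -5.9, -1.1]
gripper_width: 8.3
grip_force: 88.0
```

```bash
python3 -c "
from h import *
F=[]
for i in range(6):
    r.read_camera('wrist');F.append(r.read_state()['wrist_force'])
print(np.round(np.mean(F,0),2),np.round(np.std(F,0),2),r.read_state()['ee_pos'])"
```

```text
[ 0.65 -5.8  -1.72] [0.45 0.47 0.54] [515.41878938 153.32825065 311.31395066]
```

>>> {"name": "carry_out", "arguments": {
  "steps": [
    {"dx":0.4,"dy":0,"dz":0,"wx":0,"wy":0,"wz":0,"grip":2},
    {"dx":0.8,"dy":0,"dz":0,"wx":0,"wy":0,"wz":0,"grip":2},
    {"dx":0.8,"dy":0,"dz":0,"wx":0,"wy":0,"wz":0,"grip":2},
    {"dx":0.8,"dy":0,"dz":0,"wx":0,"wy":0,"wz":0,"grip":2},
    {"dx":0.8,"dy":0,"dz":0,"wx":0,"wy":0,"wz":0,"grip":2},
    {"dx":0.8,"dy":0,"dz":0,"wx":0,"wy":0,"wz":0,"grip":2},
    {"dx":0.8,"dy":0,"dz":0,"wx":0,"wy":0,"wz":0,"grip":2},
    {"dx":0.8,"dy":0,"dz":0,"wx":0,"wy":0,"wz":0,"grip":2},
    {"dx":0.8,"dy":0,"dz":0,"wx":0,"wy":0,"wz":0,"grip":2},
    {"dx":0.8,"dy":0,"dz":0,"wx":0,"wy":0,"wz":0,"grip":2}
  ]
}}

```text
t: 28.55
ee_pos: [515.4, 154.1, 311.3]
eef_rot: [180.0, 0.0, 93.4]
wrist_force: [0.5, -6.2, -2.2]
gripper_width: 8.7
grip_force: 88.0
```

```bash
cat >f.py <<'E'
from h import *
F=[]
for i in range(6):
    r.read_camera('wrist');F.append(r.read_state()['wrist_force'])
s=r.read_state()
print(np.round(np.mean(F,0),2),s['ee_pos'],s['t'])
E
python3 f.py
```

```text
[ 0.15 -5.93 -1.74] [515.37756084 154.11842273 311.27424762] 28.85
```

>>> {"name": "carry_out", "arguments": {
  "steps": [
    {"dx":0,"dy":0,"dz":1,"wx":0,"wy":0,"wz":0,"grip":2},
    {"dx":0,"dy":0,"dz":2,"wx":0,"wy":0,"wz":0,"grip":2},
    {"dx":0,"dy":0,"dz":3,"wx":0,"wy":0,"wz":0,"grip":2},
    {"dx":0,"dy":0,"dz":4,"wx":0,"wy":0,"wz":0,"grip":2},
    {"dx":0,"dy":0,"dz":5,"wx":0,"wy":0,"wz":0,"grip":2},
    {"dx":0,"dy":0,"dz":6,"wx":0,"wy":0,"wz":0,"grip":2},
    {"dx":0,"dy":0,"dz":7,"wx":0,"wy":0,"wz":0,"grip":2},
    {"dx":0,"dy":0,"dz":8,"wx":0,"wy":0,"wz":0,"grip":2},
    {"dx":0,"dy":0,"dz":8,"wx":0,"wy":0,"wz":0,"grip":2},
    {"dx":0,"dy":0,"dz":8,"wx":0,"wy":0,"wz":0,"grip":2}
  ]
}}

```text
t: 30.1
ee_pos: [515.1, 154.5, 302.5]
eef_rot: [-179.9, -0.0, 93.5]
wrist_force: [0.4, -2.0, -8.4]
gripper_width: 8.5
grip_force: 87.6
```

>>> {"name": "carry_out", "arguments": {
  "steps": [
    {"dx":0,"dy":0,"dz":0.7,"wx":0,"wy":0,"wz":0,"grip":2},
    {"dx":0,"dy":0,"dz":1.4,"wx":0,"wy":0,"wz":0,"grip":2},
    {"dx":0,"dy":0,"dz":2,"wx":0,"wy":0,"wz":0,"grip":2},
    {"dx":0,"dy":0,"dz":2,"wx":0,"wy":0,"wz":0,"grip":2},
    {"dx":0,"dy":0,"dz":2,"wx":0,"wy":0,"wz":0,"grip":2},
    {"dx":0,"dy":0,"dz":2,"wx":0,"wy":0,"wz":0,"grip":2},
    {"dx":0,"dy":0,"dz":2,"wx":0,"wy":0,"wz":0,"grip":2},
    {"dx":0,"dy":0,"dz":2,"wx":0,"wy":0,"wz":0,"grip":2},
    {"dx":0,"dy":0,"dz":2,"wx":0,"wy":0,"wz":0,"grip":2},
    {"dx":0,"dy":0,"dz":2,"wx":0,"wy":0,"wz":0,"grip":2}
  ]
}}

```text
t: 31.35
ee_pos: [515.3, 154.4, 301.1]
eef_rot: [-180.0, -0.0, 93.5]
wrist_force: [0.5, -0.6, -1.9]
gripper_width: 8.4
grip_force: 88.2
```

>>> {"name": "carry_out", "arguments": {
  "steps": [
    {"dx":0,"dy":0,"dz":1,"wx":0,"wy":0,"wz":0,"grip":2},
    {"dx":0,"dy":0,"dz":2,"wx":0,"wy":0,"wz":0,"grip":2},
    {"dx":0,"dy":0,"dz":3,"wx":0,"wy":0,"wz":0,"grip":2},
    {"dx":0,"dy":0,"dz":4,"wx":0,"wy":0,"wz":0,"grip":2},
    {"dx":0,"dy":0,"dz":5,"wx":0,"wy":0,"wz":0,"grip":2},
    {"dx":0,"dy":0,"dz":6,"wx":0,"wy":0,"wz":0,"grip":2},
    {"dx":0,"dy":0,"dz":6,"wx":0,"wy":0,"wz":0,"grip":2},
    {"dx":0,"dy":0,"dz":6,"wx":0,"wy":0,"wz":0,"grip":2},
    {"dx":0,"dy":0,"dz":6,"wx":0,"wy":0,"wz":0,"grip":2},
    {"dx":0,"dy":0,"dz":6,"wx":0,"wy":0,"wz":0,"grip":2}
  ]
}}

```text
t: 32.6
ee_pos: [515.3, 154.4, 295.2]
eef_rot: [180.0, -0.0, 93.5]
wrist_force: [0.5, 0.8, -2.0]
gripper_width: 8.6
grip_force: 88.2
```

>>> {"name": "carry_out", "arguments": {
  "steps": [
    {"dx":0,"dy":0,"dz":0.7,"wx":0,"wy":0,"wz":0,"grip":2},
    {"dx":0,"dy":0,"dz":1.4,"wx":0,"wy":0,"wz":0,"grip":2},
    {"dx":0,"dy":0,"dz":2,"wx":0,"wy":0,"wz":0,"grip":2},
    {"dx":0,"dy":0,"dz":2.5,"wx":0,"wy":0,"wz":0,"grip":2},
    {"dx":0,"dy":0,"dz":3,"wx":0,"wy":0,"wz":0,"grip":2},
    {"dx":0,"dy":0,"dz":3,"wx":0,"wy":0,"wz":0,"grip":2},
    {"dx":0,"dy":0,"dz":3,"wx":0,"wy":0,"wz":0,"grip":2},
    {"dx":0,"dy":0,"dz":3,"wx":0,"wy":0,"wz":0,"grip":2},
    {"dx":0,"dy":0,"dz":3,"wx":0,"wy":0,"wz":0,"grip":2},
    {"dx":0,"dy":0,"dz":3,"wx":0,"wy":0,"wz":0,"grip":2}
  ]
}}

```text
t: 33.85
ee_pos: [515.3, 154.4, 292.1]
eef_rot: [180.0, 0.0, 93.5]
wrist_force: [-0.2, 0.3, -1.7]
gripper_width: 8.3
grip_force: 88.2
```

>>> {"name": "carry_out", "arguments": {
  "steps": [
    {"dx":0,"dy":0,"dz":0.5,"wx":0,"wy":0,"wz":0,"grip":2},
    {"dx":0,"dy":0,"dz":1,"wx":0,"wy":0,"wz":0,"grip":2},
    {"dx":0,"dy":0,"dz":1.5,"wx":0,"wy":0,"wz":0,"grip":2},
    {"dx":0,"dy":0,"dz":2,"wx":0,"wy":0,"wz":0,"grip":2},
    {"dx":0,"dy":0,"dz":2,"wx":0,"wy":0,"wz":0,"grip":2},
    {"dx":0,"dy":0,"dz":2,"wx":0,"wy":0,"wz":0,"grip":2},
    {"dx":0,"dy":0,"dz":2,"wx":0,"wy":0,"wz":0,"grip":2},
    {"dx":0,"dy":0,"dz":2,"wx":0,"wy":0,"wz":0,"grip":2},
    {"dx":0,"dy":0,"dz":2,"wx":0,"wy":0,"wz":0,"grip":2},
    {"dx":0,"dy":0,"dz":2,"wx":0,"wy":0,"wz":0,"grip":2}
  ]
}}

```text
t: 35.1
ee_pos: [515.3, 154.4, 290.2]
eef_rot: [180.0, -0.0, 93.5]
wrist_force: [0.2, -0.0, -2.2]
gripper_width: 8.4
grip_force: 88.2
```

>>> {"name": "carry_out", "arguments": {
  "steps": [
    {"dx":0,"dy":0,"dz":0.3,"wx":0,"wy":0,"wz":0,"grip":2},
    {"dx":0,"dy":0,"dz":0.6,"wx":0,"wy":0,"wz":0,"grip":2},
    {"dx":0,"dy":0,"dz":0.9,"wx":0,"wy":0,"wz":0,"grip":2},
    {"dx":0,"dy":0,"dz":1.2,"wx":0,"wy":0,"wz":0,"grip":2},
    {"dx":0,"dy":0,"dz":1.5,"wx":0,"wy":0,"wz":0,"grip":2},
    {"dx":0,"dy":0,"dz":1.5,"wx":0,"wy":0,"wz":0,"grip":2},
    {"dx":0,"dy":0,"dz":1.5,"wx":0,"wy":0,"wz":0,"grip":2},
    {"dx":0,"dy":0,"dz":1.5,"wx":0,"wy":0,"wz":0,"grip":2},
    {"dx":0,"dy":0,"dz":1.5,"wx":0,"wy":0,"wz":0,"grip":2},
    {"dx":0,"dy":0,"dz":1.5,"wx":0,"wy":0,"wz":0,"grip":2}
  ]
}}

```text
t: 36.35
ee_pos: [515.3, 154.4, 288.7]
eef_rot: [180.0, -0.0, 93.5]
wrist_force: [-0.3, 0.8, -2.8]
gripper_width: 8.5
grip_force: 88.2
```

>>> {"name": "carry_out", "arguments": {
  "steps": [
    {"dx":0,"dy":0,"dz":0.3,"wx":0,"wy":0,"wz":0,"grip":2},
    {"dx":0,"dy":0,"dz":0.6,"wx":0,"wy":0,"wz":0,"grip":2},
    {"dx":0,"dy":0,"dz":0.9,"wx":0,"wy":0,"wz":0,"grip":2},
    {"dx":0,"dy":0,"dz":1.2,"wx":0,"wy":0,"wz":0,"grip":2},
    {"dx":0,"dy":0,"dz":1.5,"wx":0,"wy":0,"wz":0,"grip":2},
    {"dx":0,"dy":0,"dz":1.5,"wx":0,"wy":0,"wz":0,"grip":2},
    {"dx":0,"dy":0,"dz":1.5,"wx":0,"wy":0,"wz":0,"grip":2},
    {"dx":0,"dy":0,"dz":1.5,"wx":0,"wy":0,"wz":0,"grip":2},
    {"dx":0,"dy":0,"dz":1.5,"wx":0,"wy":0,"wz":0,"grip":2},
    {"dx":0,"dy":0,"dz":1.5,"wx":0,"wy":0,"wz":0,"grip":2}
  ]
}}

```text
t: 37.6
ee_pos: [515.3, 154.4, 287.1]
eef_rot: [-180.0, -0.0, 93.5]
wrist_force: [1.1, 0.1, -2.3]
gripper_width: 8.5
grip_force: 88.2
```

>>> {"name": "carry_out", "arguments": {
  "steps": [
    {"dx":0,"dy":0,"dz":0.3,"wx":0,"wy":0,"wz":0,"grip":2},
    {"dx":0,"dy":0,"dz":0.6,"wx":0,"wy":0,"wz":0,"grip":2},
    {"dx":0,"dy":0,"dz":0.9,"wx":0,"wy":0,"wz":0,"grip":2},
    {"dx":0,"dy":0,"dz":0.9,"wx":0,"wy":0,"wz":0,"grip":2},
    {"dx":0,"dy":0,"dz":0.9,"wx":0,"wy":0,"wz":0,"grip":2},
    {"dx":0,"dy":0,"dz":0.9,"wx":0,"wy":0,"wz":0,"grip":2},
    {"dx":0,"dy":0,"dz":0.9,"wx":0,"wy":0,"wz":0,"grip":2},
    {"dx":0,"dy":0,"dz":0.9,"wx":0,"wy":0,"wz":0,"grip":2},
    {"dx":0,"dy":0,"dz":0.9,"wx":0,"wy":0,"wz":0,"grip":2},
    {"dx":0,"dy":0,"dz":0.9,"wx":0,"wy":0,"wz":0,"grip":2}
  ]
}}

```text
t: 38.85
ee_pos: [515.3, 154.4, 286.4]
eef_rot: [180.0, -0.0, 93.5]
wrist_force: [-2.4, -1.1, 3.3]
gripper_width: 8.5
grip_force: 88.8
```

Seated: the upward force has risen by 5.5 N. Adding a little more for the tug.

>>> {"name": "carry_out", "arguments": {
  "steps": [
    {"dx":0,"dy":0,"dz":0.1,"wx":0,"wy":0,"wz":0,"grip":2},
    {"dx":0,"dy":0,"dz":0.2,"wx":0,"wy":0,"wz":0,"grip":2},
    {"dx":0,"dy":0,"dz":0.2,"wx":0,"wy":0,"wz":0,"grip":2},
    {"dx":0,"dy":0,"dz":0.2,"wx":0,"wy":0,"wz":0,"grip":2},
    {"dx":0,"dy":0,"dz":0.2,"wx":0,"wy":0,"wz":0,"grip":2},
    {"dx":0,"dy":0,"dz":0.2,"wx":0,"wy":0,"wz":0,"grip":2},
    {"dx":0,"dy":0,"dz":0.2,"wx":0,"wy":0,"wz":0,"grip":2},
    {"dx":0,"dy":0,"dz":0.2,"wx":0,"wy":0,"wz":0,"grip":2},
    {"dx":0,"dy":0,"dz":0.2,"wx":0,"wy":0,"wz":0,"grip":2},
    {"dx":0,"dy":0,"dz":0.2,"wx":0,"wy":0,"wz":0,"grip":2}
  ]
}}

```text
t: 40.1
ee_pos: [515.3, 154.4, 286.4]
eef_rot: [180.0, -0.0, 93.5]
wrist_force: [-1.2, -0.6, 5.6]
gripper_width: 8.6
grip_force: 89.2
```

```bash
python3 f.py
```

```text
[-2.02 -0.7   4.94] [515.28381357 154.41604476 286.37058237] 40.4
```

>>> {"name": "carry_out", "arguments": {
  "steps": [
    {"dx":0,"dy":0,"dz":0.1,"wx":0,"wy":0,"wz":0,"grip":2},
    {"dx":0,"dy":0,"dz":0.2,"wx":0,"wy":0,"wz":0,"grip":2},
    {"dx":0,"dy":0,"dz":0.3,"wx":0,"wy":0,"wz":0,"grip":2},
    {"dx":0,"dy":0,"dz":0.3,"wx":0,"wy":0,"wz":0,"grip":2},
    {"dx":0,"dy":0,"dz":0.3,"wx":0,"wy":0,"wz":0,"grip":2},
    {"dx":0,"dy":0,"dz":0.3,"wx":0,"wy":0,"wz":0,"grip":2},
    {"dx":0,"dy":0,"dz":0.3,"wx":0,"wy":0,"wz":0,"grip":2},
    {"dx":0,"dy":0,"dz":0.3,"wx":0,"wy":0,"wz":0,"grip":2},
    {"dx":0,"dy":0,"dz":0.3,"wx":0,"wy":0,"wz":0,"grip":2},
    {"dx":0,"dy":0,"dz":0.3,"wx":0,"wy":0,"wz":0,"grip":2}
  ]
}}

```text
t: 41.65
ee_pos: [515.3, 154.4, 286.3]
eef_rot: [180.0, -0.0, 93.5]
wrist_force: [-3.2, 0.4, 6.0]
gripper_width: 8.5
grip_force: 89.5
```

```bash
python3 f.py
```

```text
[-2.44 -0.34  6.37] [515.26569995 154.40298327 286.33850946] 41.95
```

>>> {"name": "carry_out", "arguments": {
  "steps": [
    {"dx":0,"dy":0,"dz":-0.5,"wx":0,"wy":0,"wz":0,"grip":2},
    {"dx":0,"dy":0,"dz":-1.5,"wx":0,"wy":0,"wz":0,"grip":2},
    {"dx":-0.5,"dy":0,"dz":-1.5,"wx":0,"wy":0,"wz":0,"grip":2},
    {"dx":-1,"dy":0,"dz":-1.5,"wx":0,"wy":0,"wz":0,"grip":2},
    {"dx":-1.5,"dy":0,"dz":-1.5,"wx":0,"wy":0,"wz":0,"grip":2},
    {"dx":-2,"dy":0,"dz":-1.5,"wx":0,"wy":0,"wz":0,"grip":2},
    {"dx":-2,"dy":0,"dz":-1.5,"wx":0,"wy":0,"wz":0,"grip":2},
    {"dx":-2,"dy":0,"dz":-1.5,"wx":0,"wy":0,"wz":0,"grip":2},
    {"dx":-2,"dy":0,"dz":-1.5,"wx":0,"wy":0,"wz":0,"grip":2},
    {"dx":-2,"dy":0,"dz":-1.5,"wx":0,"wy":0,"wz":0,"grip":2}
  ]
}}

```text
t: 43.2
ee_pos: [515.4, 152.4, 287.2]
eef_rot: [-180.0, 0.0, 93.5]
wrist_force: [0.0, -0.2, -1.9]
gripper_width: 8.4
grip_force: 88.5
```

```bash
python3 f.py
```

```text
[ 0.16 -0.06 -2.19] [515.35464209 152.42374688 287.22034212] 43.5
```

>>> {"name": "carry_out", "arguments": {
  "steps": [
    {"dx":-0.5,"dy":0,"dz":0,"wx":0,"wy":0,"wz":0,"grip":2},
    {"dx":-1,"dy":0,"dz":0,"wx":0,"wy":0,"wz":0,"grip":2},
    {"dx":-1.5,"dy":0,"dz":0,"wx":0,"wy":0,"wz":0,"grip":2},
    {"dx":-1.5,"dy":0,"dz":0,"wx":0,"wy":0,"wz":0,"grip":2},
    {"dx":-1.5,"dy":0,"dz":0,"wx":0,"wy":0,"wz":0,"grip":2},
    {"dx":-1.5,"dy":0,"dz":0,"wx":0,"wy":0,"wz":0,"grip":2},
    {"dx":-1.5,"dy":0,"dz":0,"wx":0,"wy":0,"wz":0,"grip":2},
    {"dx":-1.5,"dy":0,"dz":0,"wx":0,"wy":0,"wz":0,"grip":2},
    {"dx":-1.5,"dy":0,"dz":0,"wx":0,"wy":0,"wz":0,"grip":2},
    {"dx":-1.5,"dy":0,"dz":0,"wx":0,"wy":0,"wz":0,"grip":2}
  ]
}}

```text
t: 44.75
ee_pos: [515.4, 151.0, 287.3]
eef_rot: [180.0, -0.0, 93.5]
wrist_force: [-0.6, 3.4, -3.0]
gripper_width: 8.2
grip_force: 88.4
```

```bash
python3 f.py
```

```text
[ 0.25  2.75 -2.14] [515.44318642 150.96650747 287.1966275 ] 45.05
```

The nose catches the bar (+2.8 N when pulled back), so it is captured. Centring, releasing and withdrawing upward.

>>> {"name": "carry_out", "arguments": {
  "steps": [
    {"dx":2,"dy":0,"dz":0,"wx":0,"wy":0,"wz":0,"grip":2},
    {"dx":4,"dy":0,"dz":0,"wx":0,"wy":0,"wz":0,"grip":2},
    {"dx":6,"dy":0,"dz":0.5,"wx":0,"wy":0,"wz":0,"grip":2},
    {"dx":6,"dy":0,"dz":0.5,"wx":0,"wy":0,"wz":0,"grip":6},
    {"dx":6,"dy":0,"dz":0.5,"wx":0,"wy":0,"wz":0,"grip":10},
    {"dx":6,"dy":0,"dz":0.5,"wx":0,"wy":0,"wz":0,"grip":14},
    {"dx":6,"dy":0,"dz":0.5,"wx":0,"wy":0,"wz":0,"grip":20},
    {"dx":6,"dy":0,"dz":0.5,"wx":0,"wy":0,"wz":0,"grip":28},
    {"dx":6,"dy":0,"dz":0.5,"wx":0,"wy":0,"wz":0,"grip":32},
    {"dx":6,"dy":0,"dz":0.5,"wx":0,"wy":0,"wz":0,"grip":32}
  ]
}}

```text
t: 46.3
ee_pos: [515.1, 156.9, 286.7]
eef_rot: [-180.0, 0.0, 93.5]
wrist_force: [0.4, 0.0, 0.2]
gripper_width: 32.0
grip_force: 0.0
```

>>> {"name": "carry_out", "arguments": {
  "steps": [
    {"dx":0,"dy":0,"dz":-3,"wx":0,"wy":0,"wz":0,"grip":32},
    {"dx":0,"dy":0,"dz":-8,"wx":0,"wy":0,"wz":0,"grip":32},
    {"dx":0,"dy":0,"dz":-15,"wx":0,"wy":0,"wz":0,"grip":32},
    {"dx":0,"dy":0,"dz":-25,"wx":0,"wy":0,"wz":0,"grip":32},
    {"dx":0,"dy":0,"dz":-40,"wx":0,"wy":0,"wz":0,"grip":32},
    {"dx":0,"dy":0,"dz":-60,"wx":0,"wy":0,"wz":0,"grip":32},
    {"dx":-20,"dy":0,"dz":-80,"wx":0,"wy":0,"wz":0,"grip":32},
    {"dx":-60,"dy":0,"dz":-100,"wx":0,"wy":0,"wz":0,"grip":32},
    {"dx":-70,"dy":0,"dz":-100,"wx":0,"wy":0,"wz":0,"grip":32},
    {"dx":-70,"dy":0,"dz":-100,"wx":0,"wy":0,"wz":0,"grip":32}
  ]
}}

```text
t: 47.55
ee_pos: [519.4, 86.0, 387.0]
eef_rot: [180.0, -0.0, 93.4]
wrist_force: [-0.6, -0.0, -0.1]
gripper_width: 32.3
grip_force: 0.0
```

```bash
python3 - <<'E'
from h import *
import time
ims=[]
for i in range(2):
    c=save('wrist',f'e{i}.png');ims.append(c['image'].astype(int))
    for _ in range(4): r.read_camera('top')
s=save('scene','s9.png');s3=dict(np.load('pics/s3.npz'))
print(r.read_state()['t'],np.abs(ims[0]-ims[1]).mean(2)[60:250].max(),proj(c,[[514,177,125],[514,170,135]]))
# gripper-free change in the wrist view near the staple: does hook top bar show there?
g=cv2.cvtColor(c['image'],cv2.COLOR_RGB2GRAY);u,v=proj(c,[[514,165,135]])[0].astype(int);print(u,v)
print(g[v-40:v+40:5,u-40:u+41:5])
E
```

```text
48.1 103.0 [[249.00918032  91.97247799]
 [248.41112219 100.88831472]]
248 107
[[ 72  73  72  87 138  77  74  76 122 118  76  73  92 138  76 130 133]
 [ 73  71  73  83 139  79  73  74 126 126  79  73  92 137  73 106 132]
 [ 73  73  74  81 139  83  74  74 125 124  81  75  95 138 106 133 134]
 [ 95  93  93  79 138  85  75  76 125 131  80  71  96 138 100 152 152]
 [151  95  85  76 134 125  96  94 125 131 103 106 126 131  97 153 153]
 [151 131  95  96 105 124 135 112 125 130 127 133 131  99 101 153 153]
 [152 133  96  95  96  77  97  79 126 129  79  96  95  96 103 153 153]
 [152 132  96  96  95  75  95  76 123 129  77  87  96  96  96 152 154]
 [152 150  96  96  96  77  77  75 125 130  78  95  97  97  97 155 154]
 [152 152  96  98  97  96  96  77 124 130  97  98  97  97 100 155 156]
 [152 152  94  97  97  96  98  79 123 129  97  99  97  96 101 154 156]
 [153 153  97  97  97  97  98  76 119 116  98 100  98  97 100 154 154]
 [148 148  97  97  95  98  96  75 111 106  98  97  99 100 102 155 148]
 [ 96  97  98  97  96  97  98  96  95  99  97  97 100 101  98  98  98]
 [ 97  98  98  98  97  97  99 100  99  98  97  98  98  99  98 100 100]
 [ 96  99  97  97  98  99  96 100  97 100 101 100  99 101  96 100 102]]
```

The pixel numbers show the hook's top bar crossing the staple's bar midway between its legs. I'll check that it is at rest, then hand in.

```bash
python3 - <<'E'
from h import *
for _ in range(20): r.read_camera('top')
ims=[]
for i in range(3):
    ims.append(r.read_camera('wrist')['image'].astype(int))
    for _ in range(3): r.read_camera('top')
for a,b in ((0,1),(1,2)):
    d=np.abs(ims[a]-ims[b]).mean(2)[60:160,200:300];print(d.max(),d.mean())
s=r.read_state();print(s['t'],s['wrist_force'])
if d.mean()<4: print(r.finish_job())
E
```

```text
5.0 0.8601666666666667
4.333333333333333 0.8549666666666668
49.7 [0.16308871 0.37040778 0.41216814]
the job is handed in; nothing more can be done
None
```

The job is handed in: the hasp is home, the hook was tugged at about 9 N and released, and it hangs still on the staple with the nose holding the bar; the gate being shut I inferred from the force readings rather than a picture, and the verdict was not shown.

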